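# Free the nipped locating block from a drill jig

## Task

First swing the jig's drill arm well clear of the locating block, at least two thirds of a right angle, and leave it there. The block is nipped in its pocket by a sliding keeper on each side: rock it side to side, towards the one keeper and then the other, until both are pushed back and it comes free, then lift it and finish while still holding it in the gripper, upright and still, about 3 cm clear above the jig and over its pocket. Leave the other things on the bench where they are.

Things in the scene. Friction and masses are not known exactly. Their poses are not given: they have to be found in the camera images.
- jig: Grey drill jig bolted to the bench: base plate 130 (x) x 290 (y) x 12 thick, y from -125 to +165. Origin: on the bench under the pocket's centre; z up. At the pocket two keeper housings (56 in x; y 26 to 63 on either side) rise to 61 above the bench, screw heads to 65. The arm's post (26 diameter) stands at x 0, y +115.
- pocket (a point): Centre of the pocket floor, 12 above the bench, axes of the jig. The foot slot there runs along x, 15 wide, 5 deep; end walls at x = +-16.5 to +-28 rise to 40 above this point and leave the block 1.5 mm play in x.
- block: Bright steel locating block, loose, 0.3 to 0.65 kg, upright in the pocket with the jig's axes. Origin: centre of its underside, 12 above the bench at the start. 105 tall; stem 30 (x) x 26 (y); tongue foot 12 wide in y, 10 tall, standing in the foot slot. A rib sticks out 5 from each y face (36 over both) at heights 20 to 27, under the keepers: pulled straight it rises 5 mm and stops hard.
- block_grip (a point): Point on the block's axis 78 above its underside. Grip its x faces (30 apart) here. Tilting it about its foot (about jig x) by 11 degrees, 15 mm sideways here, towards +y pushes the left keeper back about 6, towards -y the right one; about 5 N sideways here does it. Free once both are back 5 or more and it is upright and centred between them.
- keeper_left (a joint): Steel keeper on the +y side of the pocket, 20 wide in x, 8 thick, at 44.5 to 52.5 above the bench, its nose touching the block's stem at 0. Value: how far it is pushed back along jig +y, 0 to 7 mm (m). Friction (about 7 N) keeps it where it is left; no spring.
- keeper_right (a joint): The same keeper on the -y side; value grows as it is pushed back along jig -y, 0 to 7 mm (m).
- drill_arm (a joint): Dark flat arm with a drill bush and a black knob, turning level about the post. 0: it points along jig -y, across the block, its round boss (42 diameter) 5 mm above the block's top; the value (rad) grows as it swings anticlockwise seen from above, towards jig +x; stops at -0.25 and 1.5. At least 0.8 is well clear. Its lowest point is 120 above the bench. Light friction (about 1.3 N at the knob) keeps it where it is left.
- swing_knob (a point): Middle of the upright black knob at the arm's free end, 165 from the hinge axis: cylinder 20 diameter, 40 tall, from 150 to 190 above the bench; grip it from above. This point is 170 above the bench.
- swing_hinge (a point): Point on the arm's vertical hinge axis, 140 above the bench; the hub there is 38 in diameter, top at 146.
- bar0: Bystander: loose steel flat bar 170 x 22 x 10.
- bar1: Bystander: the second such flat bar.
- screwdriver: Bystander: screwdriver with an orange handle, lying.
- spare_bush: Bystander: steel bush 28 diameter, 20 tall, standing on the jig's base plate.
- tin: Bystander: open metal tin 72 diameter, 70 tall.
- hammer: Bystander: hammer, lying.
- wood_block: Bystander: wood block 50 x 90 x 35.
Things that resemble listed ones, but are neither listed nor needed, are in the scene too. There is more than one size of the block; the job needs the middle-sized.

How it is judged:
By the outcome, as a careful person would: the job done as asked, in the order asked, and still so for the second after the job is handed in, while the arm keeps its last pose, push and grip.
It also fails if it takes over 48 s, if anything falls off the work surface, if the arm or the gripper's body presses on something with over 40 N, if the wrist force passes 120 N, or if a joint passes its speed limit or range.

## Robot

A 7-joint arm with a two-finger parallel gripper is mounted at the origin on the work surface. World frame = base frame: x ahead of the robot, y to its left, z up, the work surface at z = 0. Lengths are in m, angles in rad, forces in N, time in s.
With the tool pointing down it reaches from about 0.4 to 0.85 m from the base axis. Payload 10.4 kg.
Tool frame: the origin (TCP) lies between the finger pads; the fingertips stand 19 mm ahead of it and the grasp point (between the pads) is the TCP; z points along the fingers, x is the direction in which the jaws open and shut, and the axes are right-handed (so a half turn about z gives the same grasp; the last joint's range is limited). The gripper opens to 87 mm and grips with 3 to 60 N. Pads are 19 mm wide; open, the fingers measure 117 mm over their backs; the gripper's body (75 mm by 190 mm) begins 51 mm behind the grasp point.
Start: joints at [-1.314, 0.332, -0.065, 1.46, 0.022, 1.35, -0.088], TCP at [0.173, 0.601, 0.242] pointing down, gripper open.
Joint ranges: [-2.6, 2.6], [-0.5, 2.12], [-1.47, 1.34], [0.16, 2.42], [-1.27, 4.41], [0.06, 2.06], [-2.6, 2.6]. Speed limits (rad/s): [2.22, 2.22, 2.79, 2.79, 3.14, 3.14, 3.14].

## Interface

Orientations are given as a unit quaternion [x, y, z, w].
In Python, from bench import * gives the robot as it stands.
- The arm moves only by the tool step_arm, never from a script. Its argument "commands" is a list of rows, each a list of 6 numbers: the shift along the tool's x, y, z in m, then the turn, a rotation vector about the tool's x, y, z in rad. In form: [[tx, ty, tz, rx, ry, rz], ...]. A call has 1 to 12 rows; each row shifts and turns the commanded pose from where the row before left it, along the tool's axes as they then stand; what a row does not reach is not made up. A row lasts 1/10 s, in which the tool goes at most 50 mm and 8.59 degrees, less where a joint would pass 70% of its speed; a pose out of reach is approached as far as the arm can. A call with a gripper value outside its range is refused whole. "gripper" is the opening, from 0 (shut) to 1 (fully open), set as the call begins (left out, the last holds). The fingers move at their own pace and stop on an object; "grip_force" is the grip in N (left out, the last holds). Time passes only in rows, so rows that do not move let the fingers close. It gives the time, the measured TCP pose, the force and the opening at its end, in the units of the state.
- read_state(): the state, without advancing time (a new reading comes with each control period).
- camera(name): name is "side" or "top"; returns the picture (420x560x3 uint8, red, green, blue); there is no depth.
- get_calibration(name): a dict with "fx", "fy", "cx", "cy" (pixels), "R" (3x3) and "t" (3): a world point X has camera coordinates R X + t. Camera axes: x right, y down, z forward; pixel columns grow to the right and rows downward; lengths in m; the calibration is good to about 2 mm. A picture is of the moment at which its call begins. get_calibration takes no time and is no camera call.
- close_job(): hands the job in, once; it reports no verdict.
The state is a dict: "time": time; "joint_positions": joint angles; "joint_vel": joint speeds; "joint_torque": joint torques, N m; "ee_pos": TCP position; "eef_rot": TCP orientation; "ft_force": force on the tool from outside, world axes, zero at the start; "torque": the same for the moment, N m; "width": finger opening in m.
Only numpy, scipy, OpenCV 4.12 (cv2) and the standard library are available. Lean on these libraries where they do the work, as an engineer would, in place of code of your own. Each camera call takes 0.05 s, during which the arm holds its last target. There are 200 camera calls.

## Working session

There is one attempt and no reset: what is moved stays moved. The work goes in short steps, Python scripts to look and compute and a tool call to move; the robot and the scene stay as the last step left them, time stands still between calls to the robot, and variables do not carry over. Pictures are saved under pics/ and viewed, on a budget of 10 in all, crops included, one or two more only if the job needs it, and the job is handed in when it is done.

Besides the shell and the picture viewer there is one more tool, called after ">>>" as a command line: name --pt "numbers of a row" for each row, then --argument value for the rest. step_arm: Moves the arm, as the interface text tells. Its arguments: {"type":"object","properties":{"commands":{"type":"array","items":{"type":"array","items":{"type":"number"}}},"gripper":{"type":"number"},"grip_force":{"type":"number"}},"required":["commands"]}

```bash
mkdir -p pics; ls; python3 - <<'E'
from bench import *
import cv2
for n in("top","side"):
    cv2.imwrite(f"pics/{n}0.png",camera(n)[:,:,::-1]); c=get_calibration(n); print(n,c)
s=read_state(); print(s)
E
```

```text
pics
top {'fx': 490.00440903145574, 'fy': 490.00440903145574, 'cx': 286.4535987174103, 'cy': 211.58527338494773, 'R': array([[ 0.02204574, -0.99965225,  0.01446922],
       [-0.9830973 , -0.02430719, -0.18146311],
       [ 0.18175171, -0.01022416, -0.9832913 ]]), 't': array([-0.02964993,  0.52196383,  1.36822911])}
side {'fx': 539.3417171733093, 'fy': 539.3417171733093, 'cx': 272.1931812054261, 'cy': 211.10313648759288, 'R': array([[ 0.67013748, -0.74208263, -0.01513695],
       [-0.42580476, -0.36765884, -0.82675104],
       [ 0.60795235,  0.56048225, -0.56236429]]), 't': array([-0.3584271 ,  0.31442232,  1.08428395])}
{'time': 0.1, 'joint_positions': array([-1.31356911,  0.33281164, -0.06467484,  1.4608656 ,  0.02160591,
        1.3499422 , -0.08847283]), 'joint_vel': array([ 6.62056137e-05, -1.90326062e-03,  1.54705015e-04, -3.14048794e-03,
        9.31620793e-04,  2.98913605e-04, -5.81842824e-04]), 'joint_torque': array([ 1.96576540e-03, -6.24544644e+01,  2.49669340e-02, -3.90709949e+01,
       -6.13515917e-02,  3.66851350e-02,  5.36771438e-05]), 'ee_pos': array([0.17254458, 0.60035661, 0.24082765]), 'eef_rot': array([ 7.98800940e-01,  6.01595060e-01, -5.07940562e-04,  4.30259401e-04]), 'ft_force': array([-0.12266453,  0.21083783, -0.03534198]), 'torque': array([ 0.03217471, -0.04813478, -0.06646283]), 'width': 0.08714801933183651}
```

View pics/top0.png

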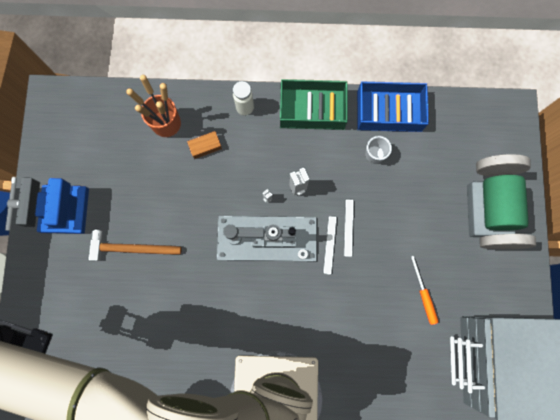

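View pics/side0.png

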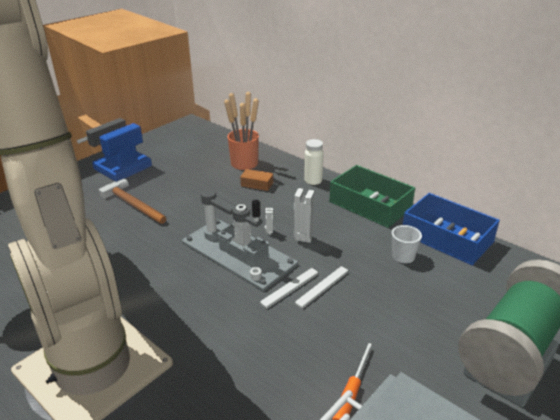

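Top: jig at px (217–317, 215–262), hub near (231,232), knob near (292,231), spare bush at (304,254). Large and small look-alike blocks stand behind it at (300,182) and (268,196). Side: the same layout. Zooming in for measurement.

```bash
python3 - <<'E'
import cv2,numpy as np
t=cv2.imread("pics/top0.png")[205:275,205:338]; s=cv2.imread("pics/side0.png")[180:300,175:308]
a=cv2.resize(t,None,fx=6,fy=6,interpolation=cv2.INTER_CUBIC)
cv2.imwrite("pics/z1.png",a)
cv2.imwrite("pics/z2.png",cv2.resize(s,None,fx=5,fy=5,interpolation=cv2.INTER_CUBIC))
E
```

```text
(no output)
```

View pics/z1.png

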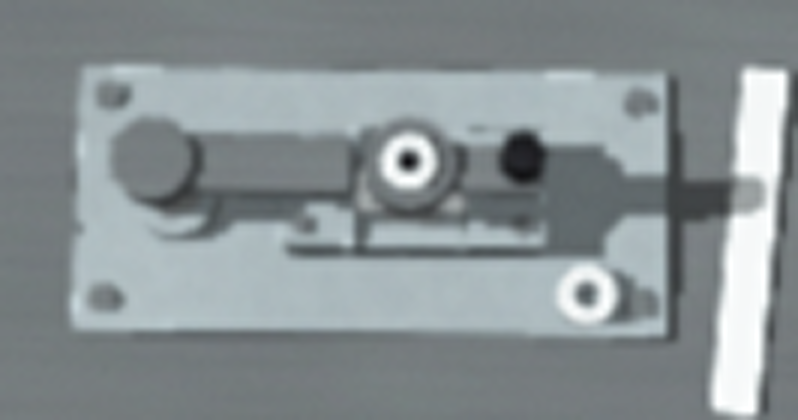

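View pics/z2.png

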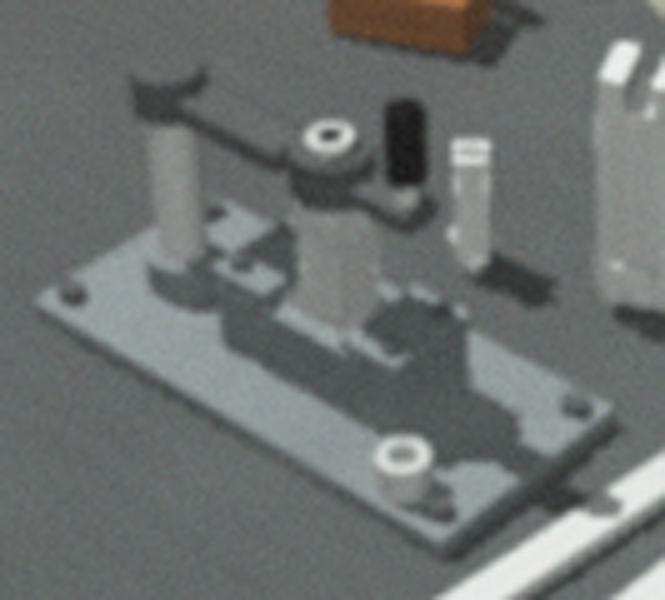

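Crop top: plate corners (83,66), (667,72), (667,338), (72,328); hub centre (155,160); knob top (522,155). Crop side: plate corners (38,298), (440,540), (613,405); knob top (405,105). Fitting the jig pose and arm angle.

```bash
cat > h.py <<'E'
from bench import *
import numpy as np
from scipy.spatial.transform import Rotation as Ro
from scipy.optimize import least_squares
def proj(n,X):
    c=get_calibration(n); p=np.asarray(X)@c["R"].T+c["t"]
    return np.c_[c["fx"]*p[:,0]/p[:,2]+c["cx"],c["fy"]*p[:,1]/p[:,2]+c["cy"]]
def jig2w(j,P):
    c,s=np.cos(j[2]),np.sin(j[2]); P=np.asarray(P,float)
    return np.c_[j[0]+c*P[:,0]-s*P[:,1], j[1]+s*P[:,0]+c*P[:,1], P[:,2]]
def show(j=None):
    s=read_state(); R=Ro.from_quat(s["eef_rot"]).as_matrix()
    print("t",round(s["time"],2),"p",s["ee_pos"].round(4),"F",s["ft_force"].round(1),"M",s["torque"].round(2),"w",round(s["width"],4),"q",s["joint_positions"].round(2))
    print(R.round(4)); return s,R
E
python3 - <<'E'
from h import *
A=np.array
top=(A([[83,66],[667,72],[667,338],[72,328],[155,160],[522,155]])+.5)/6-.5+205
side=(A([[38,298],[440,540],[613,405],[405,105]])+.5)/5-.5+[175,180]
def model(j):
    k=[.165*np.sin(j[3]),.115-.165*np.cos(j[3]),.19]
    T=jig2w(j,[[.065,.165,.012],[.065,-.125,.012],[-.065,-.125,.012],[-.065,.165,.012],[0,.115,.146],k])
    S=jig2w(j,[[-.065,.165,.012],[-.065,-.125,.012],[.065,-.125,.012],k])
    return T,S
def f(j):
    T,S=model(j); return np.r_[(proj("top",T)-top).ravel(),(proj("side",S)-side).ravel()]
r=least_squares(f,[.55,0,0,0]); print(r.x, f(r.x).reshape(-1,2).round(1))
T,S=model(r.x); print("knob",T[5],"hub",T[4])
s,R=show()
E
```

```text
[ 0.44942166  0.01922406  0.00818365 -0.00927849] [[-0.6 -0.3]
 [ 0.1  0.3]
 [-0.  -0.1]
 [-0.5  0.1]
 [-1.  -0.4]
 [ 0.2 -0.4]
 [-0.9  0.1]
 [ 0.4  0.8]
 [ 1.3  0.6]
 [-0.   0.8]]
knob [ 0.4482999  -0.03077969  0.19      ] hub [0.44848055 0.13422021 0.146     ]
t 0.1 p [0.1725 0.6004 0.2408] F [-0.1  0.2 -0. ] M [ 0.03 -0.05 -0.07] w 0.0871 q [-1.31  0.33 -0.06  1.46  0.02  1.35 -0.09]
[[ 2.762e-01  9.611e-01 -3.000e-04]
 [ 9.611e-01 -2.762e-01 -1.300e-03]
 [-1.300e-03  1.000e-04 -1.000e+00]]
```

```bash
cat >> h.py <<'E'
def twist(goal,n,rz):
    "constant tool-frame shift per row, each row turning rz about tool z, ending at goal (shift first, then turn)"
    s=read_state(); R0=Ro.from_quat(s["eef_rot"]); A=sum((R0*Ro.from_rotvec([0,0,rz*k])).as_matrix() for k in range(n))
    return np.linalg.solve(A,np.array(goal)-s["ee_pos"])
E
python3 - <<'E'
from h import *
print(twist([.448,-.031,.24],16,.08))
E
```

```text
[-1.27290843e-02  4.43340893e-02  9.79095436e-05]
```

>>> step_arm --pt "-0.0127 0.0443 0 0 0 0.08" --pt "-0.0127 0.0443 0 0 0 0.08" --pt "-0.0127 0.0443 0 0 0 0.08" --pt "-0.0127 0.0443 0 0 0 0.08" --pt "-0.0127 0.0443 0 0 0 0.08" --pt "-0.0127 0.0443 0 0 0 0.08" --pt "-0.0127 0.0443 0 0 0 0.08" --pt "-0.0127 0.0443 0 0 0 0.08" --gripper 1

```text
time: 0.9
ee_pos: [0.4156, 0.3292, 0.2412]
eef_rot: [0.948, 0.318, -0.0, 0.0]
ft_force: [0.5, -0.1, 0.0]
width: 0.0868
```

>>> step_arm --pt "-0.0127 0.0443 0 0 0 0.08" --pt "-0.0127 0.0443 0 0 0 0.08" --pt "-0.0127 0.0443 0 0 0 0.08" --pt "-0.0127 0.0443 0 0 0 0.08" --pt "-0.0127 0.0443 0 0 0 0.08" --pt "-0.0127 0.0443 0 0 0 0.08" --pt "-0.0127 0.0443 0 0 0 0.08" --pt "-0.0127 0.0443 0 0 0 0.08" --pt "0 0 0 0 0 0" --pt "0 0 0 0 0 0"

```text
time: 1.9
ee_pos: [0.4478, -0.0305, 0.2415]
eef_rot: [1.0, 0.005, 0.0, -0.0]
ft_force: [0.1, 0.8, 0.5]
width: 0.0869
```

```bash
python3 - <<'E'
from h import *
s,R=show(); print(R.T@(np.array([.448,-.031,.172])-s["ee_pos"]))
E
```

```text
t 1.9 p [ 0.4478 -0.0305  0.2415] F [0.1 0.8 0.5] M [-0.04  0.06  0.04] w 0.0869 q [-0.6  -0.1   0.54  1.92  0.05  1.3  -0.07]
[[ 1.0e+00  9.4e-03  0.0e+00]
 [ 9.4e-03 -1.0e+00  8.0e-04]
 [ 0.0e+00 -8.0e-04 -1.0e+00]]
[0.00017588 0.00053431 0.06948797]
```

>>> step_arm --pt "0 0 0.023 0 0 0" --pt "0 0 0.023 0 0 0" --pt "0 0 0.023 0 0 0" --pt "0 0 0 0 0 0"

```text
time: 2.3
ee_pos: [0.4465, -0.0286, 0.17]
eef_rot: [1.0, 0.007, -0.002, 0.001]
ft_force: [-0.4, -0.8, -0.4]
width: 0.0871
```

>>> step_arm --pt "0 0 0 0 0 0" --pt "0 0 0 0 0 0" --pt "0 0 0 0 0 0" --pt "0 0 0 0 0 0" --pt "0 0 0 0 0 0" --pt "0 0 0 0 0 0" --gripper 0 --grip_force 12

```text
time: 2.9
ee_pos: [0.4481, -0.0299, 0.1727]
eef_rot: [1.0, 0.005, 0.0, -0.0]
ft_force: [-0.1, 0.2, -0.4]
width: 0.047
```

```bash
python3 - <<'E'
from h import *
s,R=show()
h=jig2w([.4494,.0192,.0082],[[0,.115,.146]])[0]; d=s["ee_pos"]-h; print(h,np.hypot(*d[:2]),"arm",np.arctan2(d[0],-d[1])+.0-.0082)
a=1.36;g=h+.165*np.array([np.sin(a),-np.cos(a),0]); g[2]=s["ee_pos"][2]; print(g,twist(g,17,-.08))
E
```

```text
t 2.9 p [ 0.4481 -0.0299  0.1727] F [-0.1  0.2 -0.4] M [-0.12  0.03  0.01] w 0.047 q [-0.59 -0.03  0.55  2.02  0.02  1.15 -0.03]
[[ 9.999e-01  1.100e-02  3.000e-04]
 [ 1.100e-02 -9.999e-01  2.000e-04]
 [ 3.000e-04 -2.000e-04 -1.000e+00]]
[0.44845701 0.13419613 0.146     ] 0.16414480975369714 arm -0.01019949780965902
[0.60980467 0.09967175 0.17271897] [ 1.31745603e-02 -3.26868933e-04  4.66027143e-06]
```

>>> step_arm --pt "0 0 0 0 0 0" --pt "0 0 0 0 0 0" --pt "0 0 0 0 0 0" --pt "0 0 0 0 0 0" --pt "0 0 0 0 0 0" --pt "0 0 0 0 0 0"

```text
time: 3.5
ee_pos: [0.4482, -0.03, 0.1725]
eef_rot: [1.0, 0.005, 0.0, -0.0]
ft_force: [1.6, -0.2, -0.1]
width: 0.0195
```

>>> step_arm --pt "0.0066 -0.0002 0 0 0 -0.04" --pt "0.0066 -0.0003 0 0 0 -0.04" --pt "0.0131 -0.0004 0 0 0 -0.08" --pt "0.0131 -0.0004 0 0 0 -0.08" --pt "0 0 0 0 0 0"

```text
time: 4.0
ee_pos: [0.4883, -0.0252, 0.1725]
eef_rot: [0.992, 0.126, 0.0, 0.001]
ft_force: [1.2, -1.9, 2.5]
width: 0.0193
```

Gripping the 20 mm knob, small forces; continuing the swing.

>>> step_arm --pt "0.0131 -0.0004 0 0 0 -0.08" --pt "0.0131 -0.0004 0 0 0 -0.08" --pt "0.0131 -0.0004 0 0 0 -0.08" --pt "0.0131 -0.0004 0 0 0 -0.08" --pt "0.0131 -0.0004 0 0 0 -0.08" --pt "0.0131 -0.0004 0 0 0 -0.08" --pt "0 0 0 0 0 0"

```text
time: 4.7
ee_pos: [0.5575, 0.0113, 0.1726]
eef_rot: [0.934, 0.358, 0.001, 0.001]
ft_force: [4.3, -3.9, -1.1]
width: 0.0194
```

```bash
python3 - <<'E'
from h import *
s,R=show()
h=jig2w([.4494,.0192,.0082],[[0,.115,.146]])[0]; d=s["ee_pos"]-h; print(h,np.hypot(*d[:2]),"arm",np.arctan2(d[0],-d[1])-.0082)
a=1.36;g=h+.165*np.array([np.sin(a),-np.cos(a),0]); g[2]=s["ee_pos"][2]; print(g,twist(g,8,-.08))
E
```

```text
t 4.7 p [0.5575 0.0113 0.1726] F [ 4.3 -3.9 -1.1] M [-0.65 -0.81  0.07] w 0.0194 q [-0.54  0.25  0.51  1.76 -0.13  1.17  0.74]
[[ 7.432e-01  6.691e-01  1.800e-03]
 [ 6.691e-01 -7.432e-01 -1.200e-03]
 [ 5.000e-04  2.100e-03 -1.000e+00]]
[0.44845701 0.13419613 0.146     ] 0.16424090391382223 arm 0.7174576014446402
[0.60980467 0.09967175 0.17258575] [ 1.30506036e-02 -2.97997634e-04 -1.61007772e-06]
```

>>> step_arm --pt "0.0131 -0.0003 0 0 0 -0.08" --pt "0.0131 -0.0003 0 0 0 -0.08" --pt "0.0131 -0.0003 0 0 0 -0.08" --pt "0.0131 -0.0003 0 0 0 -0.08" --pt "0.0131 -0.0003 0 0 0 -0.08" --pt "0.0131 -0.0003 0 0 0 -0.08" --pt "0.0131 -0.0003 0 0 0 -0.08" --pt "0.0066 -0.0003 0 0 0 -0.04" --pt "0 0 0 0 0 0" --pt "0 0 0 0 0 0"

```text
time: 5.7
ee_pos: [0.6073, 0.0935, 0.1726]
eef_rot: [0.787, 0.617, 0.0, 0.0]
ft_force: [4.7, 0.1, -2.0]
width: 0.0196
```

>>> step_arm --pt "0 0 0 0 0 0" --pt "0 0 0 0 0 0" --pt "0 0 0 0 0 0" --pt "0 0 0 0 0 0" --pt "0 0 0 0 0 0" --pt "0 0 0 0 0 0" --gripper 0.7

```text
time: 6.3
ee_pos: [0.607, 0.0936, 0.1725]
eef_rot: [0.787, 0.617, -0.0, -0.0]
ft_force: [0.1, -0.6, 0.2]
width: 0.0573
```

>>> step_arm --pt "0 0 -0.03 0 0 0" --pt "0 0 -0.04 0 0 0" --pt "0 0 -0.01 0 0 0" --pt "0 0 0 0 0 0"

```text
time: 6.7
ee_pos: [0.6079, 0.0936, 0.2545]
eef_rot: [0.787, 0.617, 0.002, 0.001]
ft_force: [-0.3, -1.3, -0.8]
width: 0.0607
```

```bash
python3 - <<'E'
from h import *
s,R=show()
b=jig2w([.4494,.0192,.0082],[[0,0,.25]])[0]; print(b,"yaw",np.arctan2(R[1,0],R[0,0]))
print(twist(b,16,.0803))
E
```

```text
t 6.7 p [0.6079 0.0936 0.2545] F [-0.3 -1.3 -0.8] M [ 0.02  0.01 -0.01] w 0.0607 q [-0.54  0.31  0.4   1.49 -0.12  1.36  1.2 ]
[[ 0.2376  0.9714  0.0034]
 [ 0.9714 -0.2376  0.0012]
 [ 0.0019  0.003  -1.    ]]
[0.4494 0.0192 0.25  ] yaw 1.3309225226117067
[-0.01124621 -0.00335285  0.00024139]
```

```bash
python3 - <<'E'
from h import *
import cv2
J=[.4494,.0192,.0082]
out=[]
for n in("top","side"):
    im=camera(n)[:,:,::-1].copy(); cv2.imwrite(f"pics/{n}1.png",im)
    P=proj(n,jig2w(J,[[x,y,.117] for x,y in((.015,.013),(.015,-.013),(-.015,-.013),(-.015,.013))])); c=P.mean(0); x0,y0=(c-33).astype(int); x0,y0=max(x0,0),max(y0,0)
    z=cv2.resize(im[y0:y0+66,x0:x0+66],None,fx=6,fy=6,interpolation=cv2.INTER_CUBIC)
    for p in P: cv2.circle(z,tuple(((p-[x0,y0]+.5)*6).astype(int)),2,(0,0,255),-1)
    out.append(z)
cv2.imwrite("pics/z3.png",np.hstack(out))
E
```

```text
(no output)
```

View pics/z3.png

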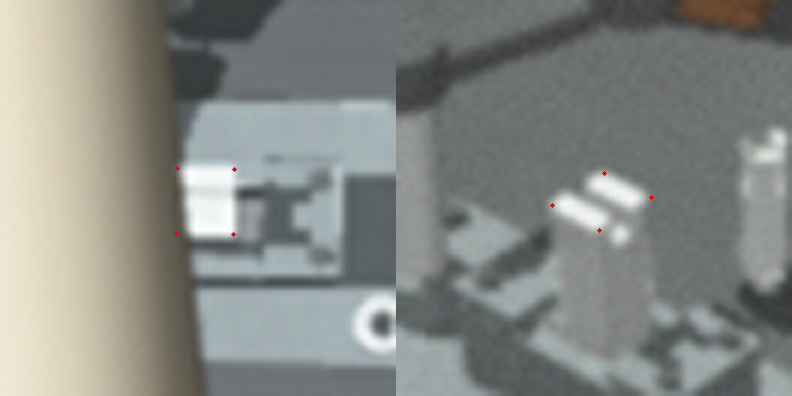

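The predicted block-top corners (red) fall on the block in both views to about 1 mm (top right edge at x≈235 in the crop, side bright faces inside the quad). The arm is swung away. Moving over the block.

>>> step_arm --pt "-0.0112 -0.0034 0 0 0 0.0827" --pt "-0.0112 -0.0034 0 0 0 0.0827" --pt "-0.0112 -0.0034 0 0 0 0.0827" --pt "-0.0112 -0.0034 0 0 0 0.0827" --pt "-0.0112 -0.0034 0 0 0 0.0827" --pt "-0.0112 -0.0034 0 0 0 0.0827" --pt "-0.0112 -0.0034 0 0 0 0.0827" --pt "-0.0112 -0.0034 0 0 0 0.0827" --gripper 0.75

```text
time: 7.6
ee_pos: [0.5384, 0.0307, 0.2507]
eef_rot: [0.945, 0.327, -0.001, -0.0]
ft_force: [-0.6, -0.3, 0.1]
width: 0.0651
```

>>> step_arm --pt "-0.0112 -0.0034 0 0 0 0.0827" --pt "-0.0112 -0.0034 0 0 0 0.0827" --pt "-0.0112 -0.0034 0 0 0 0.0827" --pt "-0.0112 -0.0034 0 0 0 0.0827" --pt "-0.0112 -0.0034 0 0 0 0.0827" --pt "-0.0112 -0.0034 0 0 0 0.0827" --pt "-0.0112 -0.0034 0 0 0 0.0827" --pt "-0.0112 -0.0034 0 0 0 0.0827" --pt "0 0 0 0 0 0" --pt "0 0 0 0 0 0"

```text
time: 8.6
ee_pos: [0.4478, 0.0233, 0.2518]
eef_rot: [1.0, 0.005, -0.0, 0.0]
ft_force: [0.2, 0.4, 0.1]
width: 0.0654
```

```bash
python3 - <<'E'
from h import *
s,R=show()
b=jig2w([.4494,.0192,.0082],[[0,0,.09]])[0]; print("yaw",np.arctan2(R[1,0],R[0,0]),R.T@(b-s["ee_pos"]))
E
```

```text
t 8.6 p [0.4478 0.0233 0.2518] F [0.2 0.4 0.1] M [-0.12  0.05 -0.03] w 0.0654 q [-0.64 -0.1   0.46  1.91  0.05  1.33 -0.18]
[[ 9.999e-01  1.060e-02 -9.000e-04]
 [ 1.060e-02 -9.999e-01 -2.000e-04]
 [-9.000e-04  2.000e-04 -1.000e+00]]
yaw 0.010642203730257177 [0.00169992 0.00404594 0.16178372]
```

>>> step_arm --pt "0.0017 0.004 0.02 0 0 0.0025" --pt "0 0 0.035 0 0 0" --pt "0 0 0.035 0 0 0" --pt "0 0 0.025 0 0 0" --pt "0 0 0.015 0 0 0" --pt "0 0 0.015 0 0 0" --pt "0 0 0.01 0 0 0" --pt "0 0 0.006 0 0 0" --pt "0 0 0 0 0 0" --pt "0 0 0 0 0 0"

```text
time: 9.6
ee_pos: [0.45, 0.0193, 0.0919]
eef_rot: [1.0, 0.003, 0.0, -0.0]
ft_force: [0.3, -0.8, 0.1]
width: 0.0655
```

```bash
python3 - <<'E'
from h import *
s,R=show()
b=jig2w([.4494,.0192,.0082],[[0,0,.09]])[0]; print("yaw",np.arctan2(R[1,0],R[0,0]),R.T@(b-s["ee_pos"]))
E
```

```text
t 9.6 p [0.45   0.0193 0.0919] F [ 0.3 -0.8  0.1] M [-0.07  0.03 -0.04] w 0.0655 q [-0.62  0.09  0.5   2.1  -0.05  0.96 -0.08]
[[ 1.0e+00  5.6e-03  5.0e-04]
 [ 5.6e-03 -1.0e+00  1.0e-04]
 [ 5.0e-04 -1.0e-04 -1.0e+00]]
yaw 0.005624906455790848 [-6.20333618e-04  5.71311265e-05  1.88295170e-03]
```

>>> step_arm --pt "-0.0006 0 0.0015 0 0 0" --pt "0 0 0 0 0 0" --pt "0 0 0 0 0 0" --pt "0 0 0 0 0 0" --pt "0 0 0 0 0 0" --pt "0 0 0 0 0 0" --pt "0 0 0 0 0 0" --pt "0 0 0 0 0 0" --gripper 0 --grip_force 35

```text
time: 10.4
ee_pos: [0.4492, 0.0193, 0.0901]
eef_rot: [1.0, 0.003, 0.0, -0.0]
ft_force: [-0.5, 0.6, 2.2]
width: 0.0297
```

```bash
python3 - <<'E'
from h import *
s,R=show()
E
```

```text
t 10.4 p [0.4492 0.0193 0.0901] F [-0.5  0.6  2.2] M [-0.07  0.08  0.01] w 0.0297 q [-0.62  0.1   0.5   2.1  -0.06  0.96 -0.08]
[[ 1.0e+00  5.3e-03  2.0e-04]
 [ 5.3e-03 -1.0e+00  2.0e-04]
 [ 2.0e-04 -2.0e-04 -1.0e+00]]
```

>>> step_arm --pt "0 -0.0019 -0.00015 -0.0245 0 0" --pt "0 -0.0019 -0.00015 -0.0245 0 0" --pt "0 -0.0019 -0.00015 -0.0245 0 0" --pt "0 -0.0019 -0.00015 -0.0245 0 0" --pt "0 0 0 0 0 0"

```text
time: 10.9
ee_pos: [0.449, 0.0261, 0.0902]
eef_rot: [0.999, 0.003, -0.0, 0.05]
ft_force: [1.0, -5.0, -0.1]
width: 0.03
```

```bash
cat >> h.py <<'E'
def tilt():
    s,R=show(); b=jig2w([.4494,.0192,.0082],[[0,0,.09]])[0]
    print("tilt to +y deg",np.degrees(np.arctan2(-R[1,2],-R[2,2])).round(2),"dpos mm",((s["ee_pos"]-b)*1e3).round(2))
E
python3 -c "
from h import *
tilt()"
```

```text
t 10.9 p [0.449  0.0261 0.0902] F [ 1.  -5.  -0.1] M [-1.11 -0.23  0.03] w 0.03 q [-0.68  0.11  0.47  2.09  0.06  0.97 -0.24]
[[ 1.000e+00  5.800e-03  3.000e-04]
 [ 5.800e-03 -9.949e-01 -1.004e-01]
 [-3.000e-04  1.004e-01 -9.949e-01]]
tilt to +y deg 5.76 dpos mm [-0.4   6.95  0.2 ]
```

>>> step_arm --pt "0 -0.0019 -0.00015 -0.0245 0 0" --pt "0 -0.0019 -0.00015 -0.0245 0 0" --pt "0 -0.0019 -0.00015 -0.0245 0 0" --pt "0 -0.0021 -0.00015 -0.0245 0 0" --pt "0 0 0 0 0 0" --pt "0 0 0 0 0 0"

```text
time: 11.5
ee_pos: [0.449, 0.0337, 0.0898]
eef_rot: [0.995, 0.003, 0.0, 0.099]
ft_force: [1.4, -4.6, -0.9]
width: 0.0299
```

```bash
python3 -c "
from h import *
tilt()"
```

```text
t 11.5 p [0.449  0.0337 0.0898] F [ 1.4 -4.6 -0.9] M [-0.91 -0.3   0.08] w 0.0299 q [-0.74  0.13  0.45  2.08  0.16  1.   -0.38]
[[ 1.000e+00  5.000e-03  7.000e-04]
 [ 5.000e-03 -9.806e-01 -1.960e-01]
 [-3.000e-04  1.960e-01 -9.806e-01]]
tilt to +y deg 11.31 dpos mm [-0.43 14.55 -0.24]
```

>>> step_arm --pt "0 -0.0006 0 0 0 0" --pt "0 0 0 0 0 0" --pt "0 0.002 0.00015 0.0245 0 0" --pt "0 0.002 0.00015 0.0245 0 0" --pt "0 0.002 0.00015 0.0245 0 0" --pt "0 0.002 0.00015 0.0245 0 0" --pt "0 0.002 0.00015 0.0245 0 0" --pt "0 0.002 0.00015 0.0245 0 0" --pt "0 0.002 0.00015 0.0245 0 0" --pt "0 0.002 0.00015 0.0245 0 0" --pt "0 0 0 0 0 0"

```text
time: 12.6
ee_pos: [0.449, 0.019, 0.0902]
eef_rot: [1.0, 0.002, 0.0, -0.001]
ft_force: [1.6, -0.3, -3.8]
width: 0.0302
```

```bash
python3 -c "
from h import *
tilt()"
```

```text
t 12.6 p [0.449  0.019  0.0902] F [ 1.6 -0.3 -3.8] M [-0.06 -0.43  0.06] w 0.0302 q [-0.61  0.1   0.49  2.1  -0.06  0.96 -0.08]
[[ 1.0e+00  3.9e-03  2.0e-04]
 [ 3.9e-03 -1.0e+00  1.2e-03]
 [ 2.0e-04 -1.2e-03 -1.0e+00]]
tilt to +y deg -0.07 dpos mm [-0.35 -0.22  0.18]
```

>>> step_arm --pt "0 0.0019 -0.00015 0.0245 0 0" --pt "0 0.0019 -0.00015 0.0245 0 0" --pt "0 0.0019 -0.00015 0.0245 0 0" --pt "0 0.0019 -0.00015 0.0245 0 0" --pt "0 0 0 0 0 0"

```text
time: 13.1
ee_pos: [0.4491, 0.0125, 0.0907]
eef_rot: [0.999, 0.003, -0.0, -0.05]
ft_force: [0.2, 4.5, -0.8]
width: 0.03
```

```bash
python3 -c "
from h import *
tilt()"
```

```text
t 13.1 p [0.4491 0.0125 0.0907] F [ 0.2  4.5 -0.8] M [ 0.93 -0.1   0.03] w 0.03 q [-0.55  0.1   0.52  2.1  -0.18  0.96  0.08]
[[ 1.00e+00  5.10e-03 -6.00e-04]
 [ 5.10e-03 -9.95e-01  9.94e-02]
 [-1.00e-04 -9.94e-02 -9.95e-01]]
tilt to +y deg -5.7 dpos mm [-0.29 -6.69  0.73]
```

>>> step_arm --pt "0 0.002 0 0.0245 0 0" --pt "0 0.002 0 0.0245 0 0" --pt "0 0.002 0 0.0245 0 0" --pt "0 0.002 0 0.0245 0 0" --pt "0 0.0007 0 0 0 0" --pt "0 0 0 0 0 0" --pt "0 0 0 0 0 0"

```text
time: 13.8
ee_pos: [0.4492, 0.0047, 0.0898]
eef_rot: [0.995, 0.003, -0.0, -0.098]
ft_force: [-0.5, 5.9, 2.7]
width: 0.0298
```

```bash
python3 -c "
from h import *
tilt()"
```

```text
t 13.8 p [0.4492 0.0047 0.0898] F [-0.5  5.9  2.7] M [ 1.22  0.06 -0.  ] w 0.0298 q [-0.48  0.12  0.55  2.1  -0.31  0.98  0.25]
[[ 1.000e+00  6.300e-03 -1.600e-03]
 [ 6.500e-03 -9.806e-01  1.958e-01]
 [-3.000e-04 -1.958e-01 -9.806e-01]]
tilt to +y deg -11.29 dpos mm [ -0.17 -14.53  -0.17]
```

>>> step_arm --pt "0 0.0006 0 0.005 0 0" --pt "0 0 0 0 0 0" --pt "0 -0.0021 0 -0.0251 0 0" --pt "0 -0.0021 0 -0.0251 0 0" --pt "0 -0.0021 0 -0.0251 0 0" --pt "0 -0.0021 0 -0.0251 0 0" --pt "0 -0.0021 0 -0.0251 0 0" --pt "0 -0.0021 0 -0.0251 0 0" --pt "0 -0.0021 0 -0.0251 0 0" --pt "0 -0.0021 0 -0.0251 0 0" --pt "0 0 0 0 0 0" --pt "0 0 0 0 0 0"

```text
time: 15.0
ee_pos: [0.449, 0.0195, 0.0911]
eef_rot: [1.0, 0.003, -0.0, -0.0]
ft_force: [1.4, 0.1, -4.8]
width: 0.0299
```

```bash
python3 -c "
from h import *
tilt()"
```

```text
t 15.0 p [0.449  0.0195 0.0911] F [ 1.4  0.1 -4.8] M [ 0.14 -0.41 -0.05] w 0.0299 q [-0.62  0.09  0.5   2.1  -0.06  0.96 -0.08]
[[ 1.e+00  6.e-03 -0.e+00]
 [ 6.e-03 -1.e+00  5.e-04]
 [-0.e+00 -5.e-04 -1.e+00]]
tilt to +y deg -0.03 dpos mm [-0.38  0.28  1.08]
```

>>> step_arm --pt "0 0.0003 -0.002 0 0 0" --pt "0 0 -0.002 0 0 0" --pt "0 0 -0.002 0 0 0" --pt "0 0 -0.001 0 0 0" --pt "0 0 0 0 0 0"

```text
time: 15.5
ee_pos: [0.4491, 0.0187, 0.0984]
eef_rot: [1.0, 0.003, 0.0, -0.0]
ft_force: [1.0, 1.3, -4.1]
width: 0.03
```

```bash
python3 -c "
from h import *
tilt()"
```

```text
t 15.5 p [0.4491 0.0187 0.0984] F [ 1.   1.3 -4.1] M [-0.13 -0.27  0.03] w 0.03 q [-0.62  0.08  0.5   2.1  -0.05  0.98 -0.09]
[[ 1.e+00  5.e-03  0.e+00]
 [ 5.e-03 -1.e+00  4.e-04]
 [ 0.e+00 -4.e-04 -1.e+00]]
tilt to +y deg -0.02 dpos mm [-0.35 -0.52  8.41]
```

>>> step_arm --pt "0 -0.0002 -0.003 0 0 0" --pt "0 0 -0.003 0 0 0" --pt "0 0 -0.003 0 0 0" --pt "0 0 -0.003 0 0 0" --pt "0 0 0 0 0 0"

```text
time: 16.0
ee_pos: [0.449, 0.0191, 0.1106]
eef_rot: [1.0, 0.003, -0.0, -0.0]
ft_force: [0.7, -0.4, -4.6]
width: 0.0298
```

>>> step_arm --pt "0 0 -0.003 0 0 0" --pt "0 0 -0.004 0 0 0" --pt "0 0 -0.006 0 0 0" --pt "0 0 -0.008 0 0 0" --pt "0 0 -0.01 0 0 0" --pt "0 0 -0.01 0 0 0" --pt "0 0 -0.01 0 0 0" --pt "0 0 -0.007 0 0 0" --pt "0 0 -0.004 0 0 0" --pt "0 0 0 0 0 0" --pt "0 0 0 0 0 0" --pt "0 0 0 0 0 0"

```text
time: 17.2
ee_pos: [0.4488, 0.019, 0.1718]
eef_rot: [1.0, 0.003, -0.0, -0.0]
ft_force: [0.2, -0.5, -5.1]
width: 0.0295
```

```bash
python3 - <<'E'
from h import *
import cv2
tilt(); J=[.4494,.0192,.0082]
for n in("top","side"):
    im=camera(n)[:,:,::-1].copy(); cv2.imwrite(f"pics/{n}2.png",im)
a,b=cv2.imread("pics/top2.png")[130:290,190:360],cv2.imread("pics/side2.png")[110:310,150:350]
b=cv2.resize(b,None,fx=2.4,fy=2.4,interpolation=cv2.INTER_CUBIC);a=cv2.resize(a,(320,300),interpolation=cv2.INTER_CUBIC)
o=np.zeros((480,800,3),np.uint8);o[:300,:320]=a;o[:,320:]=b
cv2.imwrite("pics/z4.png",o)
E
```

```text
t 17.2 p [0.4488 0.019  0.1718] F [ 0.2 -0.5 -5.1] M [-0.07  0.04 -0.06] w 0.0295 q [-0.63 -0.02  0.49  2.02  0.01  1.15 -0.14]
[[ 1.0e+00  5.3e-03 -8.0e-04]
 [ 5.3e-03 -1.0e+00  0.0e+00]
 [-8.0e-04 -0.0e+00 -1.0e+00]]
tilt to +y deg -0.0 dpos mm [-0.63 -0.24 81.78]
```

View pics/z4.png

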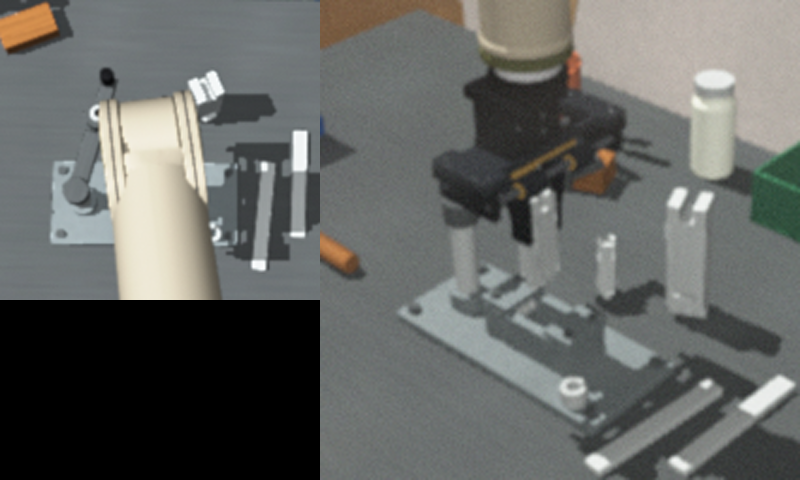

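```bash
python3 - <<'E'
from h import *
J=[.4494,.0192,.0082]
for a in(1.2,1.3,1.4): print(a,proj("top",jig2w(J,[[.165*np.sin(a),.115-.165*np.cos(a),.19]])))
print(((proj("side",jig2w(J,[[-.015,.013,.199],[-.015,-.013,.199],[-.015,-.013,.104],[-.015,.013,.104]]))-[150,110])*2.4+[320,0]).round(0))
import cv2
im=cv2.imread("pics/side2.png")[175:245,215:275]; cv2.imwrite("pics/z5.png",cv2.resize(im,None,fx=8,fy=8,interpolation=cv2.INTER_CUBIC))
E
```

```text
1.2 [[252.55411751 170.9872175 ]]
1.3 [[246.66168012 168.97366668]]
1.4 [[240.59015363 167.54228339]]
[[516. 194.]
 [535. 204.]
 [540. 284.]
 [521. 274.]]
```

View pics/z5.png

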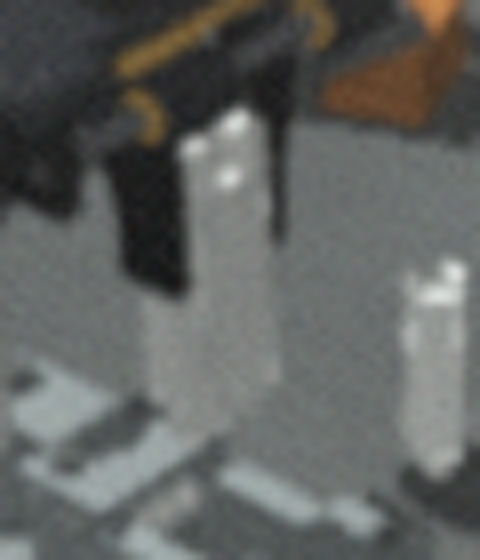

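The block's lowest visible corner is at about (205,435) in this crop, within about 1.5 px of the prediction, and its edge lean matches an upright block. The knob fits an arm angle of about 1.3 rad. I'm letting it settle and handing in.

>>> step_arm --pt "0 0 0 0 0 0" --pt "0 0 0 0 0 0" --pt "0 0 0 0 0 0"

```text
time: 17.6
ee_pos: [0.449, 0.019, 0.1722]
eef_rot: [1.0, 0.003, -0.0, -0.0]
ft_force: [0.5, 0.6, -4.0]
width: 0.0297
```

```bash
python3 -c "
from h import *
tilt(); print(close_job())"
```

```text
t 17.6 p [0.449  0.019  0.1722] F [ 0.5  0.6 -4. ] M [-0.07  0.01 -0.02] w 0.0297 q [-0.63 -0.02  0.49  2.02  0.01  1.15 -0.14]
[[ 1.0e+00  5.3e-03 -1.0e-04]
 [ 5.3e-03 -1.0e+00  2.0e-04]
 [-1.0e-04 -2.0e-04 -1.0e+00]]
tilt to +y deg -0.01 dpos mm [-0.35 -0.2  82.17]
the job is handed in; nothing more can be done
None
```

The job is done and handed in at 17.6 s, with the block still held in the gripper. I swung the drill arm about 1.3 rad (roughly 75°) by its knob and left it there. I then rocked the block about 11° towards +y and then −y, and lifted it free.

- **Block:** it hangs upright (tool tilt 0.01°) and within 0.4 mm of the pocket's centre. Its underside is about 94 mm above the bench, so 29 mm above the screw heads. The wrist force is just the block's weight, about 4–5 N.
- **Forces:** the readings I took stayed under about 7 N throughout.
- **Camera:** the last pictures agree with the arm angle and the block's pose to about 1.5 pixels. The bystanders near the jig look unmoved; I did not check the ones further away in the last pictures. The keepers' travel was not seen directly, only inferred from the block coming free.

No check failed or disagreed.

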